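File the tissue blocks: shut the two drawers with cassettes

ROBOT

A 6-joint arm with a two-finger parallel gripper is mounted at the origin on a cart in front of the work surface, level with it; the furniture and walls round the work are solid. World frame = base frame: x ahead of the robot, y to its left, z up, the work surface at z = 0. Lengths are in mm, angles in rad, forces in N, time in s.
With the tool pointing down it reaches from about 400 to 825 mm from the base axis. Payload 7 kg.
Tool frame: the origin (TCP) lies at the very end of the fingers, on their centre line; the grasp point (between the pads) lies 19 mm behind it; z points along the fingers, y is the line along which they close (so a half turn about z gives the same grasp; the last joint's range is limited). The gripper opens to 88 mm and grips with 3 to 60 N. Pads are 19 mm wide; open, the fingers measure 130 mm over their backs; the gripper's body (78 mm by 193 mm) begins 47 mm behind the grasp point.
Start: joints at [1.491, 0.359, 0.012, 0, -1.224, -0.288], TCP at [242.712, 629.83, 226.561] pointing down, gripper open.
Joint ranges: [-3.07, 3.07], [-1.43, 2.12], [-1.02, 1.25], [-3.03, 1.67], [-3.05, -0], [-3.03, 3.03]. Speed limits (rad/s): [2.39, 2.39, 3.01, 3.14, 3.14, 3.14].

INTERFACE

Orientations are given as a unit quaternion [x, y, z, w].
In Python, from plant import bot gives the robot as it stands. Calls block until the motion is done:
- bot.move_ptp(position, orientation): joint-space move of the TCP to a pose.
- bot.line_to(position, velocity=150, ori=None): straight line of the TCP; ori=None keeps the orientation; velocity is the mean speed in mm/s.
- bot.move_joints(angles): joint-space move.
- bot.move_gripper(opening, force=None): finger opening in mm; force is the grip in N (None keeps the last); returns when the fingers have stopped.
- bot.pause(seconds).
- bot.solve_ik(position, orientation): joint angles nearest the present ones, or None.
- bot.read_state(): the state.
- bot.camera(name): name is "scene" or "top" or "wrist"; returns the picture (400x640x3 uint8, red, green, blue); there is no depth.
- bot.get_calibration(name): a dict with "fx", "fy", "cx", "cy" (pixels), "view" (4x4, takes a point from world to camera coordinates); the wrist camera has in their place "T_tool_cam" (4x4, takes a point from camera to tool coordinates, whose origin is the TCP and whose axes are the flange's). Camera axes: x right, y up, looking along -z (the intrinsics and any distortion apply to the point x, -y, -z); pixel columns grow to the right and rows downward; lengths in mm; the calibration is good to about 2 mm. A picture is of the moment at which its call begins: read the wrist's pose just before it. get_calibration takes no time and is no camera call.
A pose or a line that the arm cannot do raises bot.Unreachable and nothing moves.
- bot.close_job(): hands the job in; it is judged then, once.
The state is a dict: "t": time; "joint_pos": joint angles; "qvel": joint speeds; "tau": joint torques, N m; "tcp_pos": TCP position; "eef_rot": TCP orientation; "contact_force": force on the tool from outside, world axes, zero at the start; "moment": the same for the moment, N m; "width": finger opening in mm; "finger_force": force on a finger pad.
Only numpy, scipy, OpenCV 4.12 (cv2) and the standard library are available. Lean on these libraries where they do the work, as an engineer would, in place of code of your own. Each camera call takes 0.05 s, during which the arm holds its last target. There are 200 camera calls.

TASK

Three drawers of the grey block cabinet stand open. With the fingertips, push the two drawers that hold a tissue cassette (blue and yellow) gently and fully shut, without slamming them, and leave the drawer with the empty metal mould open just as it stands. Only push from outside and grip nothing: do not pinch the drawer fronts, do not touch or take out what lies in them, and do not shift the things standing about.

Things in the scene. Friction and masses are not known exactly. Their poses are not given: they have to be found in the camera images.
- cabinet: Low grey steel block cabinet fixed on the bench, 130 mm deep, 322 mm wide, 74 mm tall, three white-fronted, dark-lined drawers side by side at 104 mm pitch. Origin: under the middle of its front face, on the bench top; +x from the front face to the back (away from the robot), +y towards the left drawer, +z up. The front faces the robot, turned by up to 0.2 rad.
- drawer_left (a joint): How far the left drawer (as the robot sees it) stands open, in m; 0 is fully shut against a hard stop, about 0.105 is its end stop; at the start 0.06 to 0.09. It slides along the cabinet's x axis, towards the cabinet's -x when opening. About 2 N of steady friction plus light damping (6 N s/m), no spring and no latch: it stays where it is left.
- drawer_left_pull (a point): Middle of the flat outer (-x) face of the left drawer's black pull block (80 mm wide, 16 mm tall, its face 15 mm proud of the white drawer front, whose outer face is 8 mm proud of the cabinet's front face when shut). Height 32 mm above the bench. Axes as the cabinet's: +x is the direction that shuts the drawer. The drawer front is 100 mm wide, and from 12 to 64 mm above the bench.
- drawer_left_floor (a point): Middle of the left drawer's inner floor, 14 mm above the bench; axes as the cabinet's. The tray inside is 115 mm along x, 82 mm along y, its side walls end 42 mm above the bench. It moves with the drawer.
- drawer_middle (a joint): How far the middle drawer (as the robot sees it) stands open, in m; 0 is fully shut against a hard stop, about 0.105 is its end stop; at the start 0.06 to 0.09. It slides along the cabinet's x axis, towards the cabinet's -x when opening. About 2 N of steady friction plus light damping (6 N s/m), no spring and no latch: it stays where it is left.
- drawer_middle_pull (a point): Middle of the flat outer (-x) face of the middle drawer's black pull block (80 mm wide, 16 mm tall, its face 15 mm proud of the white drawer front, whose outer face is 8 mm proud of the cabinet's front face when shut). Height 32 mm above the bench. Axes as the cabinet's: +x is the direction that shuts the drawer. The drawer front is 100 mm wide, and from 12 to 64 mm above the bench.
- drawer_middle_floor (a point): Middle of the middle drawer's inner floor, 14 mm above the bench; axes as the cabinet's. The tray inside is 115 mm along x, 82 mm along y, its side walls end 42 mm above the bench. It moves with the drawer.
- drawer_right (a joint): How far the right drawer (as the robot sees it) stands open, in m; 0 is fully shut against a hard stop, about 0.105 is its end stop; at the start 0.06 to 0.09. It slides along the cabinet's x axis, towards the cabinet's -x when opening. About 2 N of steady friction plus light damping (6 N s/m), no spring and no latch: it stays where it is left.
- drawer_right_pull (a point): Middle of the flat outer (-x) face of the right drawer's black pull block (80 mm wide, 16 mm tall, its face 15 mm proud of the white drawer front, whose outer face is 8 mm proud of the cabinet's front face when shut). Height 32 mm above the bench. Axes as the cabinet's: +x is the direction that shuts the drawer. The drawer front is 100 mm wide, and from 12 to 64 mm above the bench.
- drawer_right_floor (a point): Middle of the right drawer's inner floor, 14 mm above the bench; axes as the cabinet's. The tray inside is 115 mm along x, 82 mm along y, its side walls end 42 mm above the bench. It moves with the drawer.
- cassette_blue_center (a point): Blue plastic tissue cassette with a white wax block on it, 29 x 48 x 12 mm. Lies loose in one of the three drawers, near its front; the drawer differs from start to start. Point: its centre, half-way up.
- cassette_yellow_center (a point): Yellow plastic tissue cassette with a white wax block on it, 29 x 48 x 12 mm. Lies loose in one of the three drawers, near its front; the drawer differs from start to start. Point: its centre, half-way up.
- mould_center (a point): Empty pale metal embedding mould (a small flanged dish), 34 x 46 x 11 mm. Lies loose in one of the three drawers, near its front; the drawer differs from start to start. Point: its centre, half-way up.
- petri_dish: Clear glass petri dish, 64 mm across, 16 mm tall, standing loose on the cabinet's top towards the back. Origin: centre of its underside. Bystander.
- timer: White bench timer with a grey dial, 66 x 66 x 44 mm, left of the cabinet. Origin: centre of its underside. Bystander.
- stain_jar_blue: Clear jar with a blue lid, 59 mm across, 98 mm tall, right of the cabinet. Origin: centre of its underside. Bystander.
- dropper_bottle: Small brown bottle with a black dropper cap, 33 mm across, 100 mm tall, right of the cabinet. Origin: centre of its underside. Bystander.
- marker: White and red marker pen, 135 mm long, 17 mm thick, lying to the right of the cabinet, pointing roughly away from the robot. Origin: centre of its underside, its length along y. Bystander.
- cassette_blue: The same cassette blue as point cassette_blue_center; origin: centre of its underside.
- cassette_yellow: The same cassette yellow as point cassette_yellow_center; origin: centre of its underside.
- mould: The same mould as point mould_center; origin: centre of its underside.
Not all that is in view belongs to the job. Leave any turquoise look-alike of the cassette_yellow alone. What is shaped like the cassette_blue but turquoise is not meant.

How it is judged (in metres and radians):
At the end, for the whole second after the job is handed in: Both drawers that hold a cassette are shut to within 4 mm and at rest, each with its cassette still in it; the drawer with the mould is still open, within 12 mm of where it stood, with the mould in it (((y of cassette_blue_center in the frame of drawer_left_floor between -0.044 and 0.044 m and x of cassette_blue_center in the frame of drawer_left_floor between -0.06 and 0.06 m and z of cassette_blue_center in the frame of drawer_left_floor between -0.004 and 0.022 m and value of joint drawer_left below 0.004 m) or (y of cassette_blue_center in the frame of drawer_middle_floor between -0.044 and 0.044 m and x of cassette_blue_center in the frame of drawer_middle_floor between -0.06 and 0.06 m and z of cassette_blue_center in the frame of drawer_middle_floor between -0.004 and 0.022 m and value of joint drawer_middle below 0.004 m) or (y of cassette_blue_center in the frame of drawer_right_floor between -0.044 and 0.044 m and x of cassette_blue_center in the frame of drawer_right_floor between -0.06 and 0.06 m and z of cassette_blue_center in the frame of drawer_right_floor between -0.004 and 0.022 m and value of joint drawer_right below 0.004 m)) and ((y of cassette_yellow_center in the frame of drawer_left_floor between -0.044 and 0.044 m and x of cassette_yellow_center in the frame of drawer_left_floor between -0.06 and 0.06 m and z of cassette_yellow_center in the frame of drawer_left_floor between -0.004 and 0.022 m and value of joint drawer_left below 0.004 m) or (y of cassette_yellow_center in the frame of drawer_middle_floor between -0.044 and 0.044 m and x of cassette_yellow_center in the frame of drawer_middle_floor between -0.06 and 0.06 m and z of cassette_yellow_center in the frame of drawer_middle_floor between -0.004 and 0.022 m and value of joint drawer_middle below 0.004 m) or (y of cassette_yellow_center in the frame of drawer_right_floor between -0.044 and 0.044 m and x of cassette_yellow_center in the frame of drawer_right_floor between -0.06 and 0.06 m and z of cassette_yellow_center in the frame of drawer_right_floor between -0.004 and 0.022 m and value of joint drawer_right below 0.004 m)) and ((y of mould_center in the frame of drawer_left_floor between -0.044 and 0.044 m and x of mould_center in the frame of drawer_left_floor between -0.06 and 0.06 m and z of mould_center in the frame of drawer_left_floor between -0.004 and 0.022 m and value of joint drawer_left above 0.045 m and distance of drawer_left_pull from where it was at the start of the episode below 0.012 m) or (y of mould_center in the frame of drawer_middle_floor between -0.044 and 0.044 m and x of mould_center in the frame of drawer_middle_floor between -0.06 and 0.06 m and z of mould_center in the frame of drawer_middle_floor between -0.004 and 0.022 m and value of joint drawer_middle above 0.045 m and distance of drawer_middle_pull from where it was at the start of the episode below 0.012 m) or (y of mould_center in the frame of drawer_right_floor between -0.044 and 0.044 m and x of mould_center in the frame of drawer_right_floor between -0.06 and 0.06 m and z of mould_center in the frame of drawer_right_floor between -0.004 and 0.022 m and value of joint drawer_right above 0.045 m and distance of drawer_right_pull from where it was at the start of the episode below 0.012 m)) and velocity of joint drawer_left between -0.01 and 0.01 m/s and velocity of joint drawer_middle between -0.01 and 0.01 m/s and velocity of joint drawer_right between -0.01 and 0.01 m/s); the robot touches nothing.
It fails at once if the drawer with the mould was pushed or pulled away from where it stood (more than 12 mm) ((y of mould_center in the frame of drawer_left_floor between -0.044 and 0.044 m and x of mould_center in the frame of drawer_left_floor between -0.06 and 0.06 m and z of mould_center in the frame of drawer_left_floor between -0.004 and 0.022 m and distance of drawer_left_pull from where it was at the start of the episode above 0.012 m) or (y of mould_center in the frame of drawer_middle_floor between -0.044 and 0.044 m and x of mould_center in the frame of drawer_middle_floor between -0.06 and 0.06 m and z of mould_center in the frame of drawer_middle_floor between -0.004 and 0.022 m and distance of drawer_middle_pull from where it was at the start of the episode above 0.012 m) or (y of mould_center in the frame of drawer_right_floor between -0.044 and 0.044 m and x of mould_center in the frame of drawer_right_floor between -0.06 and 0.06 m and z of mould_center in the frame of drawer_right_floor between -0.004 and 0.022 m and distance of drawer_right_pull from where it was at the start of the episode above 0.012 m)).
It fails at once if a drawer front was taken between the fingers instead of pushed from outside ((x of the grasp point in the frame of drawer_left_pull between 0.015 and 0.033 m and y of the grasp point in the frame of drawer_left_pull between -0.052 and 0.052 m and z of the grasp point in the frame of drawer_left_pull below 0.036 m) or (x of the grasp point in the frame of drawer_middle_pull between 0.015 and 0.033 m and y of the grasp point in the frame of drawer_middle_pull between -0.052 and 0.052 m and z of the grasp point in the frame of drawer_middle_pull below 0.036 m) or (x of the grasp point in the frame of drawer_right_pull between 0.015 and 0.033 m and y of the grasp point in the frame of drawer_right_pull between -0.052 and 0.052 m and z of the grasp point in the frame of drawer_right_pull below 0.036 m)).
It fails at once if a cassette or the mould was touched by the fingers or lifted out of its drawer (contact force between the fingers and cassette_blue above 0.5 N or contact force between the fingers and cassette_yellow above 0.5 N or contact force between the fingers and mould above 0.5 N or height (world z) of any of cassette_blue_center, cassette_yellow_center, mould_center above 0.045 m).
It fails at once if a drawer was slammed (faster than 0.35 m/s) (velocity of joint any of drawer_left, drawer_middle, drawer_right below -0.35 m/s).
It fails at once if a bystander was moved by more than 20 mm or lifted (distance of any of petri_dish, timer, stain_jar_blue, dropper_bottle, marker from where it was at the start of the episode above 0.02 m).
It also fails if it takes over 48 s, if anything falls off the work surface, if the arm or the gripper's body presses on something with over 40 N, if the wrist force passes 120 N, or if a joint passes its speed limit or range.

## Working session

There is one attempt and no reset: what is moved stays moved. The work goes in short steps, each a Python script; the robot and the scene stay as the last script left them, time stands still between calls to the robot, and variables do not carry over. Pictures are saved under pics/ and viewed, at most 10 in all, crops included, and the job is handed in when it is done.

```bash
mkdir -p pics; python3 - <<'E'
from plant import bot
import cv2
for n in("scene","top"):
    cv2.imwrite(f"pics/{n}0.png",bot.camera(n)[:,:,::-1]); print(n,bot.get_calibration(n))
s=bot.read_state();print(s["t"],s["eef_rot"],s["contact_force"])
E
```

```text
scene {'fx': 485.9761784405864, 'fy': 485.9761784405864, 'cx': 320.9224284917818, 'cy': 203.5585034351926, 'view': array([[-9.90928806e-01, -1.34236739e-01,  6.37179074e-03,
         5.47304493e+02],
       [ 1.06242688e-01, -7.53480262e-01,  6.48829705e-01,
        -1.44585486e+02],
       [-8.22957652e-02,  6.43621001e-01,  7.60906968e-01,
        -1.61193903e+03],
       [ 0.00000000e+00,  0.00000000e+00,  0.00000000e+00,
         1.00000000e+00]])}
top {'fx': 361.81914723759303, 'fy': 361.81914723759303, 'cx': 313.50947127171753, 'cy': 203.96104308373017, 'view': array([[-8.57412391e-04, -9.99884435e-01,  1.51783350e-02,
        -3.82221787e+01],
       [ 9.95056798e-01,  6.54190475e-04,  9.93052864e-02,
        -5.61665231e+02],
       [-9.93037397e-02,  1.51884510e-02,  9.94941244e-01,
        -9.85198088e+02],
       [ 0.00000000e+00,  0.00000000e+00,  0.00000000e+00,
         1.00000000e+00]])}
0.1 [ 9.83135005e-01 -1.82879667e-01 -5.39764630e-05  7.66366882e-04] [ 0.32181453 -0.42600221  0.32965291]
```

View pics/top0.png

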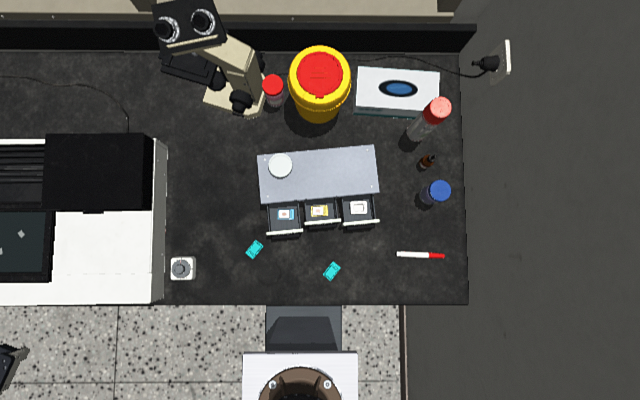

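View pics/scene0.png

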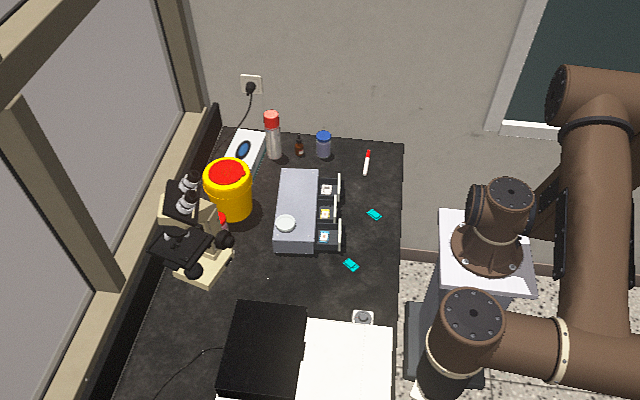

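The top view shows three drawers. The left one at (285,213) holds blue, the middle one at (320,211) holds yellow, and the right one at (358,208) holds something pale, probably the mould. The turquoise look-alikes lie on the bench at (254,249) and (332,271), so I'll leave those alone. I'll check this in one close crop.

```bash
python3 - <<'E'
import cv2
im=cv2.imread("pics/top0.png")[140:290,240:400]
cv2.imwrite("pics/crop.png",cv2.resize(im,None,fx=4,fy=4,interpolation=cv2.INTER_CUBIC)[:600])
E
```

```text
(no output)
```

View pics/crop.png

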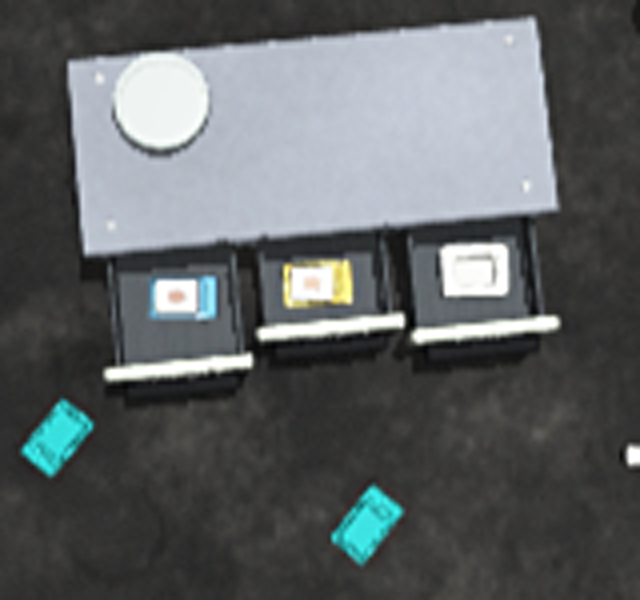

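The crop confirms it: blue on the left at crop (180,297), yellow in the middle at (317,283), and the empty mould on the right at (475,270). Next I compute the cabinet pose and how far each drawer is open.

```bash
cat > h.py <<'E'
import numpy as np
from plant import bot
def px2w(u,v,z,name="top"):
    c=bot.get_calibration(name);V=c["view"];R=V[:3,:3];o=-R.T@V[:3,3]
    d=R.T@np.array([(u-c["cx"])/c["fx"],-(v-c["cy"])/c["fy"],-1])
    return o+d*(z-o[2])/d[2]
E
python3 - <<'E'
from h import *
f=lambda x,y,z:px2w(240+(x+.5)/4-.5,140+(y+.5)/4-.5,z)
C=[f(*p,74) for p in((85,256),(557,210),(68,62),(535,17))]
print(np.round(C,1))
FL,FR,BL,BR=C
for a,b in((FL,FR),(BL,BR)):print("width",np.linalg.norm(a-b),"yaw",np.arctan2(-(a-b)[0],(a-b)[1]))
for a,b in((FL,BL),(FR,BR)):print("depth",np.linalg.norm(a-b),"yaw",np.arctan2((b-a)[1],(b-a)[0]))
m=np.mean(C,0);d=(FL-FR)+(BL-BR);yaw=np.arctan2(-d[0],d[1])
ex=np.array([np.cos(yaw),np.sin(yaw),0]);ey=np.array([-ex[1],ex[0],0]);o=m-65*ex;o[2]=0
print("origin",o,yaw)
for n,l,r in(("L",(105,380),(253,366)),("M",(258,340),(404,326)),("R",(413,343),(559,329))):
    P=[f(*l,64)-o,f(*r,64)-o];print(n,[(round(p@ex,1),round(p@ey,1)) for p in P])
for n,p in(("decoy1",(57,437)),("decoy2",(368,525))):
    q=f(*p,6);print(n,q,(q-o)@ex,(q-o)@ey)
E
```

```text
[[ 557.9  102.9   74. ]
 [ 589.2 -213.5   74. ]
 [ 689.7  116.1   74. ]
 [ 721.8 -200.9   74. ]]
width 317.8877817584262 yaw 0.09863819811457543
width 318.68304344358955 yaw 0.10094094323780084
depth 132.4553985303047 yaw 0.10023435882486088
depth 133.1903509195941 yaw 0.09426101463228337
origin [574.97712243 -55.32461785   0.        ] 0.09979100907526638
L [(np.float64(-84.4), np.float64(154.2)), (np.float64(-85.0), np.float64(54.9))]
M [(np.float64(-68.0), np.float64(49.9)), (np.float64(-68.5), np.float64(-48.8))]
R [(np.float64(-80.4), np.float64(-53.6)), (np.float64(-80.9), np.float64(-152.6))]
decoy1 [436.4512031  129.72327303   6.        ] -119.40127130883009 197.92798856321122
decoy2 [374.75075629 -89.42191684   6.        ] -202.62720089797807 -13.9800198325194
```

```bash
cat >> h.py <<'E'
O=np.array([575.,-55.3,0]);YAW=.0998
ex=np.array([np.cos(YAW),np.sin(YAW),0]);ey=np.array([-ex[1],ex[0],0])
Q=[np.cos(YAW/2),np.sin(YAW/2),0,0]
def P(x,y,z): return O+x*ex+y*ey+[0,0,z]
def force(): return -float(np.array(bot.read_state()["contact_force"])@ex)
def push(y,q):
    "push the pull at lateral y, drawer about q open, until it meets the stop"
    bot.line_to(P(-23-q-30,y,150)); bot.line_to(P(-23-q-30,y,28),100)
    f0=force(); x=-23-q-30; log=[]
    bot.line_to(P(-42,y,28),45); x=-42; log.append((x,round(force()-f0,1)))
    while x<-26:
        x+=1.; bot.line_to(P(x,y,28),20); f=force()-f0; log.append((x,round(f,1)))
        if f>12: break
    bot.line_to(P(x-40,y,28),80)
    bot.line_to(P(x-40,y,150),150)
    print(f0,log,"t",bot.read_state()["t"])
E
python3 - <<'E'
from h import *
print(bot.solve_ik(P(-129,104,28),Q),bot.solve_ik(P(-113,0,28),Q))
bot.move_gripper(0)
bot.move_ptp(P(-129,104,200),Q)
push(104,76)
import cv2
cv2.imwrite("pics/top1.png",bot.camera("top")[140:290,240:400][:,:,::-1].repeat(4,0).repeat(4,1))
E
```

```text
[ 5.34388906e-01  2.15337884e-01 -7.47252199e-01  4.44089210e-16
 -6.08206243e-01  1.13620742e+00] [ 0.28000402  0.25713854 -0.68357661  0.         -0.63008117  1.39059231]
-0.6701609276961523 [(-42, 1.8), (-41.0, 3.1), (-40.0, 1.6), (-39.0, 2.0), (-38.0, 2.6), (-37.0, 2.4), (-36.0, 2.9), (-35.0, 1.7), (-34.0, 2.0), (-33.0, 2.7), (-32.0, 2.0), (-31.0, 1.5), (-30.0, 6.4), (-29.0, 9.2), (-28.0, 12.3)] t 12.8083
```

View pics/top1.png

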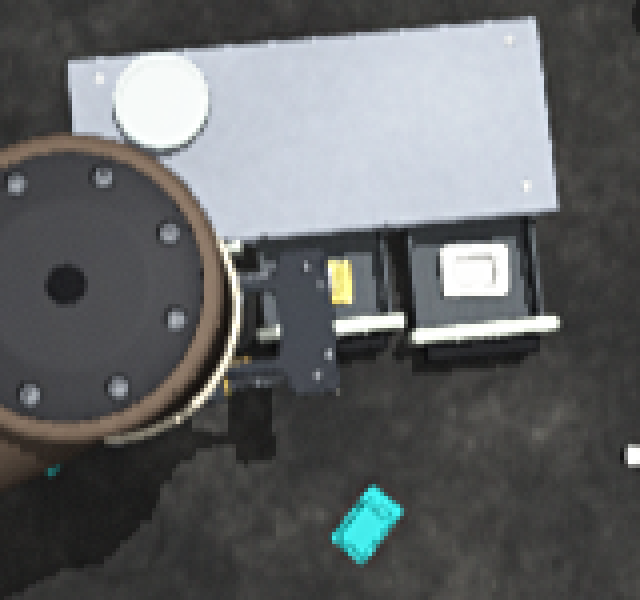

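The left drawer met its stop at x = −30.5 mm, about where I expected, with force rising from 2 N to 12 N. The arm hides that drawer in this view. The middle and right drawers haven't moved. Now the middle one.

```bash
python3 - <<'E'
from h import *
push(0,60)
bot.move_ptp(P(-160,250,260),Q)
import cv2
cv2.imwrite("pics/top2.png",cv2.resize(bot.camera("top")[140:290,240:400][:,:,::-1],None,fx=4,fy=4,interpolation=cv2.INTER_CUBIC))
print(bot.read_state()["t"])
E
```

```text
-0.058448053109126485 [(-42, 2.1), (-41.0, 1.6), (-40.0, 1.7), (-39.0, 1.4), (-38.0, 1.6), (-37.0, 1.7), (-36.0, 2.2), (-35.0, 1.3), (-34.0, 1.5), (-33.0, 1.2), (-32.0, 2.0), (-31.0, 2.0), (-30.0, 4.3), (-29.0, 7.9), (-28.0, 9.4), (-27.0, 13.2)] t 22.225
23.3833
```

View pics/top2.png

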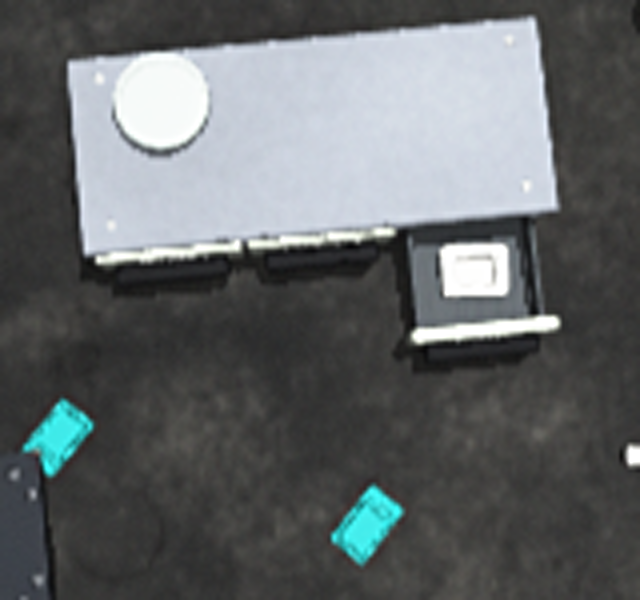

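The left and middle fronts now sit flush against the cabinet, at crop (170,252) and (320,239). The mould drawer at (485,330), the petri dish and both look-alikes haven't moved, and the arm is clear, so I'm handing in.

```bash
python3 -c "
from plant import bot
print(bot.close_job())"
```

```text
the job is handed in; nothing more can be done
None
```

I pushed the left (blue) and middle (yellow) drawers gently shut against their stops, left the right drawer with the mould open where it stood, and handed the job in at about 23 s of the 48 s allowed; the hand-in returned no verdict.

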